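# Put the kitchen scale away in its bay under the riser shelf

### The arm

A 7-joint arm with a two-finger parallel gripper is mounted at the origin on a cart in front of the work surface, level with it; the furniture and walls round the work are solid. World frame = base frame: x ahead of the robot, y to its left, z up, the work surface at z = 0. Lengths are in m, angles in rad, forces in N, time in s.
With the tool pointing down it reaches from about 0.35 to 0.9 m from the base axis. Payload 8.1 kg.
Tool frame: the origin (TCP) lies on the centre line of the jaws, within the pads' length; the fingertips stand 19 mm ahead of it and the grasp point (between the pads) is the TCP; z points along the fingers, y is the line along which they close (so a half turn about z gives the same grasp; the last joint's range is limited). The gripper opens to 92 mm and grips with 3 to 60 N. Pads are 19 mm wide; open, the fingers measure 130 mm over their backs; the gripper's body (75 mm by 190 mm) begins 47 mm behind the grasp point.
Start: joints at [1.099, 0.434, 0.025, 1.573, -0.012, 1.134, -0.075], TCP at [0.225, -0.583, 0.246] pointing down, gripper open.
Joint ranges: [-2.62, 2.62], [-0.44, 2.09], [-1.27, 1.32], [0.08, 2.57], [-1.32, 4.46], [0.12, 2], [-2.74, 2.74]. Speed limits (rad/s): [2.22, 2.22, 3.01, 3.01, 3.14, 3.14, 3.14].

### API

Orientations are given as [roll, pitch, yaw] about the fixed x, y, z axes, in that order (R = Rz(yaw) Ry(pitch) Rx(roll)).
In Python, from rig import r gives the robot as it stands.
- The arm moves only by the tool carry_out, never from a script. Its argument "series" is a list of rows, each a list of 3 entries, a list of its own where there are three numbers: the closure, from 0 (fully open) to 1 (shut), then the shift along the tool's x, y, z as a fraction of full scale, then the turn about the tool's z as a fraction of full scale. In form: [[hand, [dx, dy, dz], spin], ...]. A call has 1 to 10 rows; each row shifts and turns the commanded pose from where the row before left it, along the tool's axes as they then stand; what a row does not reach is not made up. Full scale, the value 1, is 100 cm for a shift and 45 degrees for a turn. A row lasts 1/12 s, in which the tool goes at most 41.7 mm and 7.16 degrees, less where a joint would pass 70% of its speed; a pose out of reach is approached as far as the arm can. A call with a number of a shift or a turn outside -1 to 1 is refused whole. A call with a gripper value outside its range is refused whole. The fingers move at their own pace and stop on an object; "force" is the grip in N (left out, the last holds). Time passes only in rows, so rows that do not move let the fingers close. It gives the time, the measured TCP pose, the force, the opening and the grip force at its end, in the units of the state.
- r.get_obs(): the state, without advancing time (a new reading comes with each control period).
- r.grab_frame(name): name is "scene" or "top" or "wrist"; returns a dict with "frame" (384x512x3 uint8, blue, green, red), "K" (3x3 intrinsics, pixels), "k1" (the pictures are not rectified: a ray, as slopes to the right and down, at radius r is drawn at 1 + k1 r^2 times it, then the intrinsics apply), "world_from_camera" (4x4, takes a point from camera to world coordinates); the wrist camera has in their place "hand_eye" (4x4, takes a point from camera to tool coordinates, whose origin is the TCP and whose axes are the flange's). Camera axes: x right, y up, looking along -z (the intrinsics and any distortion apply to the point x, -y, -z); pixel columns grow to the right and rows downward; lengths in m; the calibration is good to about 2 mm. A picture is of the moment at which its call begins: read the wrist's pose just before it. There is no depth.
- r.sign_off(): hands the job in; it is judged then, once.
The state is a dict: "t": time; "joint_pos": joint angles; "qvel": joint speeds; "joint_torque": joint torques, N m; "position": TCP position; "tcp_rot": TCP orientation; "wrist_force": force on the tool from outside, world axes, zero at the start; "wrist_torque": the same for the moment, N m; "grip_width": finger opening in m; "grasp_force": force on a finger pad.
Only numpy, scipy, OpenCV 4.12 (cv2) and the standard library are available. Lean on these libraries where they do the work, as an engineer would, in place of code of your own. Each camera call takes 0.05 s, during which the arm holds its last target. There are 200 camera calls.

### The job

Put the kitchen scale away under the low wooden riser shelf: line it up with the shelf's wide bay and push it straight in between the two upright panels until it is fully home against the rail at the back. Only push it along the worktop with the fingers, gently; do not lift or tip it, and leave the jars, the tin, the salt shaker and the roll of tape where they are.

Things in the scene. Friction and masses are not known exactly. Their poses are not given: they have to be found in the camera images.
- scale: flat kitchen scale, steel body with a plate on top, loose, 0.5 to 1.1 kg, 150 (its x) x 160 (its y) x 44 mm; upright sides 4 to 40 mm above the worktop, four small feet. Origin: centre of its underside. +x points from the edge nearer the robot to the edge that goes in first. At the start it lies before the wide bay, askew by up to 0.35 rad and up to 60 mm to either side
- scale_near (a point): middle of the scale's edge nearer the robot, 75 mm behind its centre (-x), 22 mm up: the place to push
- riser: low riser shelf of pale wood, fixed: a board on three upright panels 14 mm thick with round front edges; two bays open to the front. The wide one, on the left, is 167 mm between its panels (inner faces at y = +83.5 and -83.5 mm), 3.5 mm to spare each side of the scale. Origin: on the worktop, middle of the wide bay's mouth, level with the panels' front edges; +x points into the bay, +y to its left panel
- board_front (a point): middle of the front edge of the shelf's board above the wide bay, at mid thickness; the board is 12 mm thick (underside 58, top 70 mm above the worktop), 164 mm deep, and stands 4 mm out over the panels. It reaches 102 mm to the left of this point and 226 mm to the right; a wire gallery 22 mm high runs round its rear half
- bay_stop (a point): middle of the front face of the stop rail (34 mm high) at the back of the wide bay, 140 mm in from the mouth, 22 mm up. When the scale is home against it, the scale's centre is 65 mm inside the mouth and its near edge sticks 10 mm out
- spice_a: spice jar with a dark cap, 41 mm across, 105 mm tall, on the riser's board; origin: centre of its underside
- spice_b: the other spice jar, the same size, on the riser's board; origin: centre of its underside
- jam_jar: jam jar, 65 mm across, 94 mm tall, on the riser's board; origin: centre of its underside
- tin: small food tin, 75 mm across, 58 mm tall, on the worktop to the right, in front of the narrow bay; origin: centre of its underside
- salt: salt shaker, 44 mm across, 90 mm tall, on the worktop to the left of the shelf; origin: centre of its underside
- tape_roll: roll of masking tape, 104 mm across, 25 mm high, lying in the narrow bay (110 mm) on the right; origin: centre of its underside

How it is judged:
By the outcome, as a careful person would: the job done as asked, in the order asked, and still so for the second after the job is handed in, with the robot touching nothing.
It also fails if it takes over 67 s, if anything falls off the work surface, if the arm or the gripper's body presses on something with over 40 N, if the wrist force passes 120 N, or if a joint passes its speed limit or range.

## Working session

There is one attempt and no reset: what is moved stays moved. The work goes in short steps, Python scripts to look and compute and a tool call to move; the robot and the scene stay as the last step left them, time stands still between calls to the robot, and variables do not carry over. Pictures are saved under pics/ and viewed, at most 10 in all, crops included, and the job is handed in when it is done.

Besides the shell and the picture viewer there is one more tool, called in YAML: its name, and indented under it one key for each argument. carry_out: Moves the arm, as the interface text tells. Shift numbers are shares of 100 cm and turn numbers shares of 45 degrees, none past 1 either way. Its arguments: {"type":"object","properties":{"series":{"type":"array","items":{"type":"array"}},"force":{"type":"number"}},"required":["series"]}

```bash
mkdir -p pics; ls
python3 - <<'E'
from rig import r
import cv2,numpy as np
o=r.get_obs();print(o)
for n in("scene","top"):
    f=r.grab_frame(n);cv2.imwrite(f"pics/{n}0.png",f["frame"]);print(n,f["K"],f["k1"],f["world_from_camera"])
E
```

```text
pics
{'t': 0.0, 'joint_pos': array([ 1.09937547,  0.43525205,  0.02498582,  1.57410124, -0.01161825,
        1.13401656, -0.07511704]), 'qvel': array([ 7.73097090e-04,  3.32901668e-04,  1.10678300e-03, -4.39367213e-04,
        9.61271406e-05, -3.93134741e-05,  4.13030976e-04]), 'joint_torque': array([ 2.67633186e-04, -6.67854810e+01,  9.84998792e-01, -3.14472234e+01,
       -6.05512317e-02,  4.28642775e-02,  1.39217750e-04]), 'position': array([ 0.22509157, -0.58253196,  0.24492545]), 'tcp_rot': array([-3.13996652e+00,  1.37080784e-04,  3.68714698e-01]), 'wrist_force': array([0.08359741, 0.99164609, 1.06977646]), 'wrist_torque': array([ 0.05619584,  0.01052874, -0.03294888]), 'grasp_force': 0.0, 'grip_width': 0.09167737308574979}
scene [[430.14780118   0.         255.39725544]
 [  0.         430.14780118 190.51875311]
 [  0.           0.           1.        ]] -0.12600463518919963 [[-0.48704899  0.39933397 -0.77673397 -0.17066156]
 [-0.87325292 -0.23751116  0.42546185  0.28973615]
 [-0.01458161  0.88550597  0.46439913  0.54431767]
 [ 0.          0.          0.          1.        ]]
top [[484.5666154    0.         263.27824778]
 [  0.         484.5666154  197.52990134]
 [  0.           0.           1.        ]] -0.03806051199170561 [[-0.01587476  0.98664744 -0.16209509  0.37678259]
 [-0.99972037 -0.018504   -0.01472349 -0.1263674 ]
 [-0.01752631  0.16181603  0.98666529  1.1989902 ]
 [ 0.          0.          0.          1.        ]]
```

View pics/scene0.png

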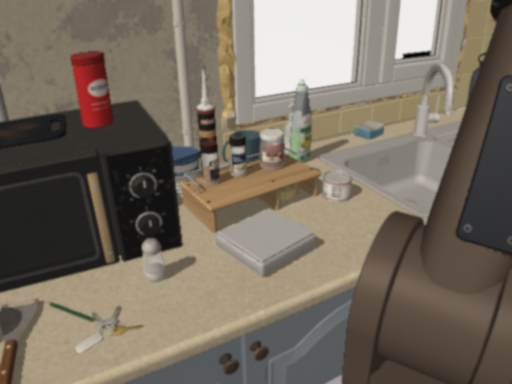

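View pics/top0.png

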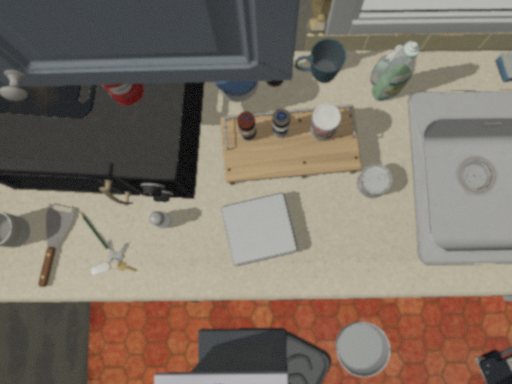

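The scene view shows the scale at about (268,240) and the riser behind it. In the top view the scale is centred near (259,229) and the board's front edge runs from about (229,182) to (360,172). Next I'll measure both.

```bash
cat > h.py <<'E'
import cv2,numpy as np
from rig import r
def ray(f,uv,T=None):
    K=np.array(f["K"]);T=np.array(f["world_from_camera"]) if T is None else T
    p=cv2.undistortPoints(np.array(uv,float).reshape(-1,1,2),K,np.array([f["k1"],0,0,0,0.]))[:,0]
    d=np.c_[p[:,0],-p[:,1],-np.ones(len(p))]@T[:3,:3].T
    return T[:3,3],d
def onz(f,uv,z,T=None):
    c,d=ray(f,uv,T);return c+d*((z-c[2])/d[:,2])[:,None]
def tri(f1,p1,f2,p2):
    c1,d1=ray(f1,p1);c2,d2=ray(f2,p2);out=[]
    for a,b in zip(d1,d2):
        s=np.linalg.lstsq(np.c_[a,-b],c2-c1,rcond=None)[0]
        A=c1+s[0]*a;B=c2+s[1]*b;out.append([*(A+B)/2,np.linalg.norm(A-B)])
    return np.array(out)
def blob(m,seed):
    m=cv2.morphologyEx(m.astype(np.uint8)*255,cv2.MORPH_OPEN,np.ones((3,3)))
    cs=cv2.findContours(m,cv2.RETR_EXTERNAL,cv2.CHAIN_APPROX_NONE)[0]
    cs=[c for c in cs if cv2.pointPolygonTest(c,seed,False)>=0]
    return max(cs,key=cv2.contourArea)
def quad(c):
    c=cv2.convexHull(c)
    for e in np.linspace(.01,.15,60):
        q=cv2.approxPolyDP(c,e*cv2.arcLength(c,True),True)
        if len(q)<=4:return q[:,0].astype(float)
def sat(f): return cv2.cvtColor(f["frame"],cv2.COLOR_BGR2HSV)
E
python3 - <<'E'
from h import *
np.set_printoptions(precision=4,suppress=True)
t=r.grab_frame("top");s=r.grab_frame("scene")
H=sat(t);print("hsv scale",H[229,259],"top",H[229,320],"board",H[160,290]);
hs=sat(s);print("scene scale",hs[235,265],hs[258,250],"top",hs[310,200],"board",hs[190,240])
m=(H[...,1]<30)
c=blob(m,(259,229));q=quad(c);print("scale quad",q,cv2.minAreaRect(c));print(onz(t,q,.044)[:,:2])
mb=(H[...,1]>75)&(H[...,0]<25)
c=blob(mb,(290,160));q=quad(c);print("board",q,cv2.minAreaRect(c));print(onz(t,q,.07)[:,:2])
for n,f,p in(("t",t,(190,90,190,200)),("s",s,(170,150,190,140))):
    x,y,w,h=p;cv2.imwrite(f"pics/crop_{n}.png",cv2.resize(f["frame"][y:y+h,x:x+w],None,fx=4,fy=4,interpolation=cv2.INTER_CUBIC)[:600])
E
```

```text
hsv scale [ 36   7 178] top [ 22  39 178] board [ 18  87 162]
scene scale [ 19  22 163] [ 19  22 187] top [ 19  60 173] board [ 16 116 161]
scale quad [[283. 193.]
 [296. 251.]
 [232. 264.]
 [221. 207.]] ((258.3935546875, 228.75816345214844), (62.682918548583984, 67.42228698730469), 76.86598205566406)
[[ 0.5767 -0.157 ]
 [ 0.4366 -0.1847]
 [ 0.4085 -0.0326]
 [ 0.5453 -0.0068]]
board [[348. 108.]
 [359. 169.]
 [226. 180.]
 [227. 119.]] ((290.862060546875, 144.84483337402344), (64.44329071044922, 135.114990234375), 85.2363510131836)
[[ 0.7792 -0.3192]
 [ 0.6268 -0.3384]
 [ 0.6062 -0.0215]
 [ 0.7574 -0.0244]]
```

View pics/crop_s.png

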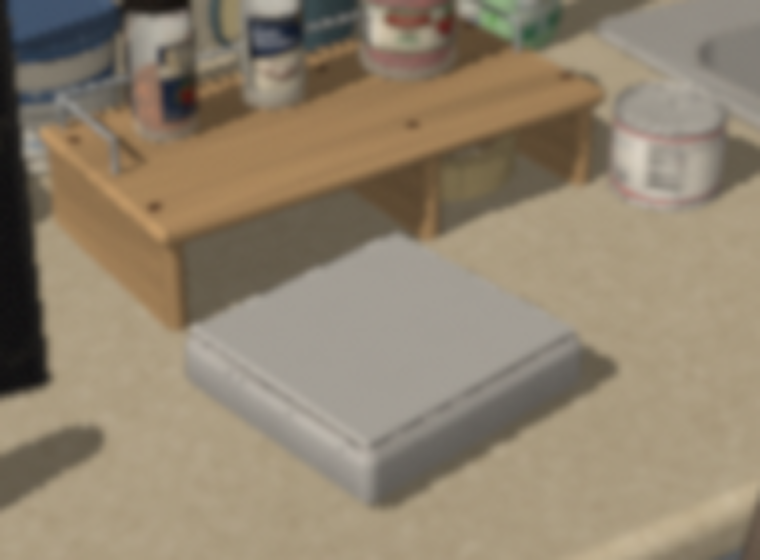

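View pics/crop_t.png

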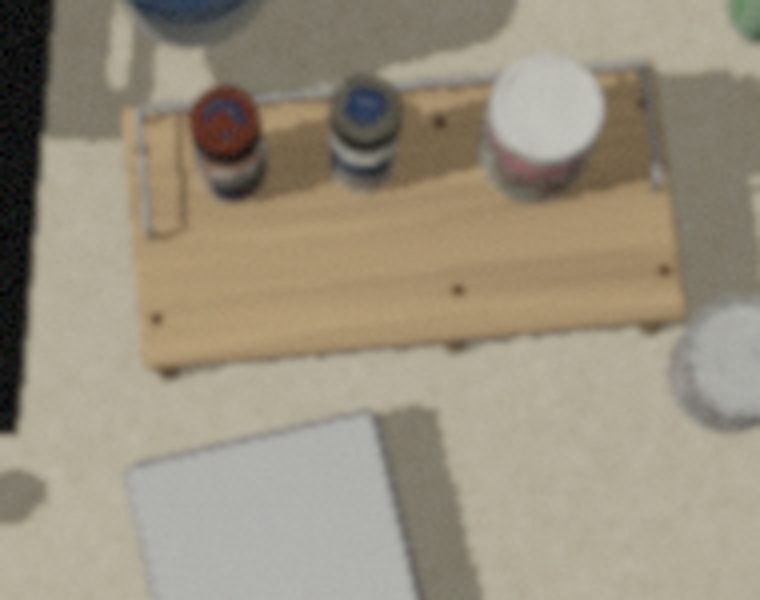

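The scene crop shows the scale's plate corners at crop (190,328), (370,445), (578,338) and (395,237), and the board's front top corners at (178,240) and (603,97). The top crop shows the board's front edge from (146,366) to (683,317), with the three panels just below it. The scale lies a little askew in front of the wide bay.

```bash
cat >> h.py <<'E'
def sides(c,q,trim=.12):
    """line fit of contour points along each side of quad q -> refined corners (moved out half a pixel)"""
    P=c[:,0].astype(float);ctr=q.mean(0);L=[]
    for a,b in zip(q,np.roll(q,-1,0)):
        u=(b-a)/np.linalg.norm(b-a);n=np.array([-u[1],u[0]]);n*=np.sign((a-ctr)@n);l=np.linalg.norm(b-a)
        s=(P-a)@u;k=(abs((P-a)@n)<3)&(s>trim*l)&(s<(1-trim)*l)
        vx,vy,x,y=cv2.fitLine(P[k].astype(np.float32),cv2.DIST_HUBER,0,.01,.01).ravel()
        m=np.array([-vy,vx]);m*=np.sign(m@n);L.append((m,m@[x,y]+.5))
    return np.array([np.linalg.solve([L[i-1][0],L[i][0]],[L[i-1][1],L[i][1]]) for i in range(4)])
E
python3 - <<'E'
from h import *
np.set_printoptions(precision=4,suppress=True)
t=r.grab_frame("top");s=r.grab_frame("scene");w=r.grab_frame("wrist");print(w["hand_eye"])
H=sat(t)
c=blob(H[...,1]<22,(259,229));q=sides(c,quad(c));print("scale px",q);W=onz(t,q,.044);print(W)
cr=lambda p:(np.array(p)+.5)/4-.5+[170,150]
qs=cr([(395,237),(578,338),(370,445),(190,328)])
i=np.argmax(q@[1,-1]);qq=np.roll(q,-i,0)
print(qq);print("tri scale",tri(t,qq,s,qs))
c=blob((H[...,1]>72)&(H[...,0]<25),(290,160));qb=sides(c,quad(c),.2);print("board px",qb);B=onz(t,qb,.07);print(B)
l,rt=qb[np.argmax(qb@[-1,1])],qb[np.argmax(qb@[1,1])]
print("tri board",tri(t,[l,rt],s,cr([(178,240),(603,97)])))
bl,br=onz(t,[l,rt],.07)
y=(bl-br)[:2];print("width",np.linalg.norm(y));y/=np.linalg.norm(y);x=np.array([y[1],-y[0]])
mid=(bl+br)[:2]/2+y*62   *.001
O=mid+x*.004;print("riser origin",O,"yaw",np.arctan2(x[1],x[0]))
C=W[:,:2].mean(0);rel=(C-O);print("scale in riser",rel@x,rel@y)
FR,NR,NL,FL=onz(t,qq,.044)[:,:2]
for a,b in((FR-NR,0),(FL-NL,0),(NL-NR,np.pi/2),(FL-FR,np.pi/2)):print(np.linalg.norm(a),np.arctan2(a[1],a[0])-b)
E
```

```text
[[ 0.0008  0.9644  0.2643  0.0711]
 [ 1.     -0.0008 -0.0001  0.0007]
 [ 0.0002  0.2643 -0.9644 -0.1391]
 [ 0.      0.      0.      1.    ]]
scale px [[283.5216 191.5278]
 [297.8899 250.9868]
 [233.2639 266.1347]
 [220.0573 206.2676]]
[[ 0.5803 -0.1583  0.044 ]
 [ 0.4365 -0.1892  0.044 ]
 [ 0.4034 -0.0355  0.044 ]
 [ 0.5471 -0.0045  0.044 ]]
[[283.5216 191.5278]
 [297.8899 250.9868]
 [233.2639 266.1347]
 [220.0573 206.2676]]
tri scale [[ 0.5823 -0.1578  0.0359  0.0019]
 [ 0.4385 -0.1876  0.0366  0.0051]
 [ 0.4031 -0.0361  0.0471  0.0009]
 [ 0.5463 -0.0061  0.0429  0.0039]]
board px [[345.98   107.9039]
 [364.2333 168.855 ]
 [221.7439 182.2946]
 [229.6002 117.9183]]
[[ 0.7795 -0.3143  0.07  ]
 [ 0.6269 -0.3509  0.07  ]
 [ 0.6008 -0.0113  0.07  ]
 [ 0.76   -0.0307  0.07  ]]
tri board [[ 0.5973 -0.0178  0.0691  0.0149]
 [ 0.6318 -0.3493  0.0599  0.009 ]]
width 0.34054553665650117
riser origin [ 0.6131 -0.119 ] yaw 0.07665763274632105
scale in riser -0.11919836104225473 0.03132468337870672
0.14704754578912166 0.2112601221062339
0.1470096103935794 0.21265370971614808
0.15717860131445943 0.2123191661280488
0.15738351678532664 0.21255973236353087
```

carry_out:
  series:
    - [0, [0.028, -0.021, 0.0], 0]
    - [0, [0.028, -0.021, 0.0], 0]
    - [0, [0.028, -0.021, 0.0], 0]
    - [0, [0.028, -0.021, 0.0], 0]
    - [0, [0.028, -0.021, 0.0], 0]
    - [0, [0.028, -0.021, 0.0], 0]
    - [0, [0.028, -0.021, 0.0], 0]
    - [0, [0.028, -0.021, 0.0], 0]
    - [0, [0.028, -0.021, 0.0], 0]
    - [0, [0.028, -0.021, 0.0], 0]

```text
t: 1.18
position: [0.4114, -0.2847, 0.246]
tcp_rot: [3.141, -0.0, 0.369]
wrist_force: [0.1, -0.9, -0.4]
grip_width: 0.0919
grasp_force: 0.0
```

carry_out:
  series:
    - [0, [0.028, -0.021, -0.004], 0]
    - [0, [0.028, -0.021, -0.004], 0]
    - [0, [0.028, -0.021, -0.004], 0]
    - [0, [0.028, -0.021, -0.004], 0]
    - [0, [0.028, -0.021, -0.004], 0]
    - [0, [0.028, -0.021, -0.004], 0]
    - [0, [0, 0, 0], 0.1]
    - [0, [0, 0, 0], 0.1]
    - [0, [0, 0, 0], 0]
    - [0, [0, 0, 0], 0]

```text
t: 2.02
position: [0.522, -0.1082, 0.2697]
tcp_rot: [3.141, 0.0, 0.214]
wrist_force: [-0.7, -0.1, 0.1]
grip_width: 0.0916
grasp_force: 0.0
```

Run:
```python
from h import *
o=r.get_obs();print(o["t"],o["position"],o["tcp_rot"],o["qvel"].round(3),o["joint_pos"].round(2))
w=r.grab_frame("wrist");cv2.imwrite("pics/w1.png",w["frame"]);print(w["K"],w["k1"])
```

```text
2.0167 [ 0.52196216 -0.10822271  0.26970507] [3.14134778e+00 1.89426448e-04 2.13876778e-01] [ 0.014 -0.003 -0.003  0.002 -0.    -0.002  0.02 ] [ 0.27  0.28 -0.21  1.75  0.06  1.12 -1.32]
[[317.57983801   0.         253.28076813]
 [  0.         317.57983801 190.58652882]
 [  0.           0.           1.        ]] -0.04361249350752132
```

View pics/w1.png

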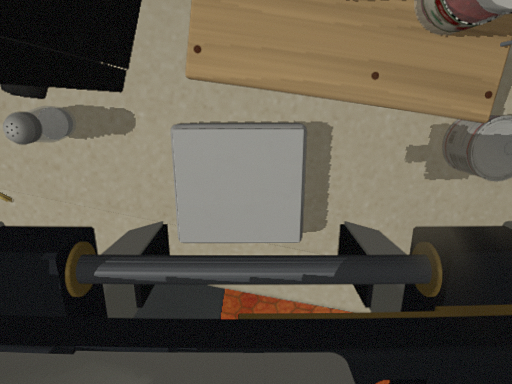

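The wrist view shows the scale's plate from about (174,128) to (302,242), with the board's front edge running from (188,78) to (490,122). Now a refined measurement from this closer view.

```bash
cat >> h.py <<'E'
from scipy.spatial.transform import Rotation as Ro
def wrist():
    o=r.get_obs();w=r.grab_frame("wrist");T=np.eye(4);T[:3,:3]=Ro.from_euler("xyz",o["tcp_rot"]).as_matrix();T[:3,3]=o["position"]
    return o,w,T@np.array(w["hand_eye"])
def edge(f,a,b,dirn,w=6,n=60):
    """subpixel points: strongest grey change along dirn near segment a-b, then line fit -> ends"""
    g=cv2.GaussianBlur(cv2.cvtColor(f["frame"],cv2.COLOR_BGR2LAB).astype(np.float32),(3,3),0)
    a,b,dirn=map(lambda v:np.array(v,float),(a,b,dirn));s=np.linspace(.06,.94,n)[:,None];k=np.arange(-w,w+.1,.25)
    P=(a+(b-a)*s)[:,None]+k[None,:,None]*dirn
    v=cv2.remap(g,P[...,0].astype(np.float32),P[...,1].astype(np.float32),cv2.INTER_LINEAR)
    d=np.linalg.norm(v[:,4:]-v[:,:-4],axis=2);j=d.argmax(1)+2
    Q=P[np.arange(n),j];vx,vy,x,y=cv2.fitLine(Q.astype(np.float32),cv2.DIST_HUBER,0,.01,.01).ravel()
    u=np.array([vx,vy]);p=np.array([x,y]);rs=abs((Q-p)@[-vy,vx])
    return p+u*((a-p)@u),p+u*((b-p)@u),np.median(rs)
E
python3 - <<'E'
from h import *
np.set_printoptions(precision=4,suppress=True)
o,w,T=wrist()
al,ar,e=edge(w,(188,78),(490,122),(0,1));print("board edge",al,ar,e)
bl,br=onz(w,[al,ar],.07,T)[:,:2]
ll=edge(w,(192,0),(188,76),(1,0));print("board left",ll)
y=bl-br;print("width",np.linalg.norm(y));y/=np.linalg.norm(y);x=np.array([y[1],-y[0]]);print("yaw",np.arctan2(x[1],x[0]),bl,br)
O=bl-.102*y+.004*x;O2=br+.226*y+.004*x;print("O",O,O2)
H=sat(w);print(H[180,240],H[135,150+5],H[200,360])
c=blob(H[...,1]<25,(240,180));q=sides(c,quad(c));print(q);W=onz(w,q,.044,T)[:,:2];print(W)
for a,b in zip(W,np.roll(W,-1,0)):print(np.linalg.norm(b-a),np.arctan2(*(b-a)[::-1])%(np.pi/2))
C=W.mean(0);print("C",C,"rel",(C-O)@x,(C-O)@y,(C-O2)@y)
scr=onz(w,[(197.5,49),(375.5,75.5),(488.5,95)],.07,T)[:,:2];print("screws in riser",[( (p-O)@x,(p-O)@y) for p in scr])
E
```

```text
board edge [188.0012  77.9917] [489.8072 123.2849] 0.22772843668016485
board left (array([190.8763,  -0.0978]), array([184.283 ,  75.6766]), np.float64(0.2604202358853971))
width 0.3231038629480964
yaw 0.07928437922121681 [ 0.6026 -0.0238] [ 0.6282 -0.3459]
O [ 0.6146 -0.1252] [ 0.6142 -0.1203]
[ 30   9 149] [ 24  46 154] [ 22  49 152]
[[306.0875 122.3039]
 [301.0017 242.5   ]
 [177.7889 242.5   ]
 [169.2921 122.8761]]
[[ 0.5847 -0.1565]
 [ 0.4409 -0.1879]
 [ 0.408  -0.0373]
 [ 0.5513 -0.0056]]
0.14714825362187153 0.21504680611519822
0.1541263519244288 0.2152598093633986
0.14675693236153142 0.21779233373364057
0.15452985675356015 0.21779517033474138
C [ 0.4962 -0.0968] rel -0.11581348048939279 0.0376304573953541 0.03273432034345049
screws in riser [(np.float64(0.024731480254807914), np.float64(0.09503932278768143)), (np.float64(0.024638694149244248), np.float64(-0.08649352498751577)), (np.float64(0.024027642204552415), np.float64(-0.2104302130472231))]
```

Run:
```python
from h import *
np.set_printoptions(precision=4,suppress=True)
s=r.grab_frame("scene");t=r.grab_frame("top")
print("mw base corner, base left",onz(s,[(180,247),(128,262)],0));print("salt base",onz(s,[(154,276)],0))
# microwave top front right corner: scene (110,155)?/ top (197,195)
print(tri(s,[(178,142)],t,[(196,196)]))
for z in (.1,.2,.25): print(onz(t,[(196,196),(205,83)],z)[:,:2])
O=np.array([.6144,-.1207]);a=.077;x=np.array([np.cos(a),np.sin(a)]);y=np.array([-x[1],x[0]])
for n,u,v in(("side start",-.117,.165),("side end",-.117,.0895),("rear start",-.117-.075-.04,0),("home",-.0195,0)):print(n,O+u*x+v*y)
```

```text
mw base corner, base left [[0.5909 0.064  0.    ]
 [0.5937 0.18   0.    ]]
salt base [[0.5215 0.1456 0.    ]]
[[0.5454 0.0389 0.2534 0.0376]]
[[0.5638 0.0452]
 [0.8389 0.0257]]
[[0.5468 0.0296]
 [0.7968 0.0118]]
[[0.5383 0.0218]
 [0.7758 0.0049]]
side start [0.4851 0.0348]
side end [ 0.4909 -0.0405]
rear start [ 0.3831 -0.1385]
home [ 0.595  -0.1222]
```

carry_out:
  series:
    - [0.3, [0, 0, 0], -0.152]
    - [0.3, [0, 0, 0], -0.152]
    - [0.3, [0, 0, 0], -0.152]
    - [0.3, [0, 0, 0], -0.152]
    - [0.3, [0, 0, 0], -0.152]
    - [0.3, [0, 0, 0], -0.152]
    - [0.3, [0, 0, 0], -0.152]
    - [0.3, [0, 0, 0], -0.152]
    - [0.3, [0, 0, 0], -0.152]
    - [0.3, [0, 0, 0], -0.152]

```text
t: 3.05
position: [0.5219, -0.1085, 0.2698]
tcp_rot: [3.142, 0.0, 1.412]
wrist_force: [-0.0, 0.3, -1.2]
grip_width: 0.0644
grasp_force: 0.0
```

carry_out:
  series:
    - [0.3, [0, 0, 0], -0.153]
    - [0.3, [0, 0, 0], -0.153]
    - [0.3, [0.0326, -0.013, 0], 0]
    - [0.3, [0.0326, -0.013, 0], 0]
    - [0.3, [0.0326, -0.013, 0], 0]
    - [0.3, [0.0326, -0.013, 0], 0]
    - [0.3, [0, 0, 0], 0]
    - [0.3, [0, 0, 0], 0]

```text
t: 3.72
position: [0.4598, 0.0195, 0.2702]
tcp_rot: [3.141, 0.0, 1.65]
wrist_force: [0.7, -1.2, -0.4]
grip_width: 0.064
grasp_force: 0.0
```

carry_out:
  series:
    - [0.3, [0, 0, 0.03], 0]
    - [0.3, [0, 0, 0.03], 0]
    - [0.3, [0, 0, 0.03], 0]
    - [0.3, [0, 0, 0.03], 0]
    - [0.3, [0, 0, 0.03], 0]
    - [0.3, [0, 0, 0.03], 0]
    - [0.3, [0, 0, 0.03], 0]
    - [0.3, [0, 0, 0.015], 0]
    - [0.3, [0, 0, 0.01], 0]
    - [0.3, [0, 0, 0], 0]

```text
t: 4.55
position: [0.4599, 0.017, 0.033]
tcp_rot: [-3.139, 0.0, 1.645]
wrist_force: [-0.9, 0.0, 1.1]
grip_width: 0.064
grasp_force: 0.0
```

Run:
```python
from h import *
o=r.get_obs();print(o["t"],o["position"],o["wrist_force"])
f=r.grab_frame("top")["frame"][130:290,130:400];cv2.imwrite("pics/t2.png",cv2.resize(f,None,fx=2.9,fy=2.9))
```

```text
4.55 [0.45985459 0.01695422 0.03298274] [-0.8555648   0.00880463  1.13781011]
```

View pics/t2.png

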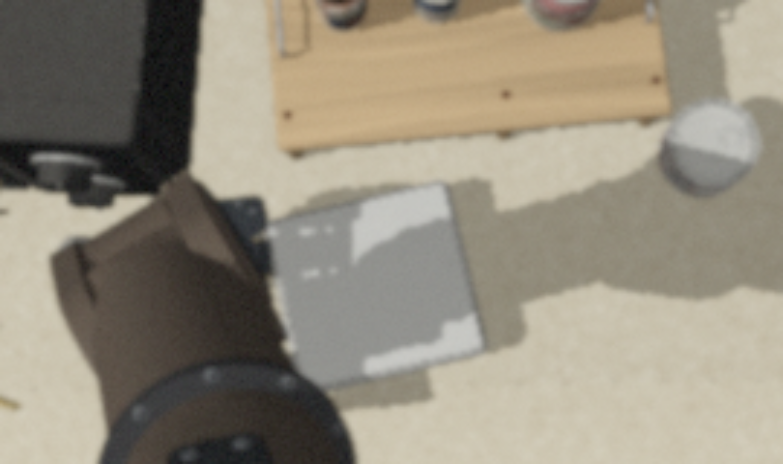

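The arm is clear of the microwave and the fingers stand to the left of the scale. Next is the side push.

carry_out:
  series:
    - [0.3, [-0.004, 0, 0], 0]
    - [0.3, [-0.004, 0, 0], 0]
    - [0.3, [-0.004, 0, 0], 0]
    - [0.3, [-0.004, 0, 0], 0]
    - [0.3, [-0.004, 0, 0], 0]
    - [0.3, [-0.004, 0, 0], 0]
    - [0.3, [-0.004, 0, 0], 0]
    - [0.3, [-0.004, 0, 0], 0]
    - [0.3, [-0.004, 0, 0], 0]
    - [0.3, [-0.004, 0, 0], 0]

```text
t: 5.43
position: [0.4644, -0.0208, 0.0352]
tcp_rot: [3.139, -0.001, 1.648]
wrist_force: [0.9, 5.7, 2.0]
grip_width: 0.0641
grasp_force: 2.7
```

carry_out:
  series:
    - [0.3, [-0.003, 0, 0], 0]
    - [0.3, [-0.003, 0, 0], 0]
    - [0.3, [-0.003, 0, 0], 0]
    - [0.3, [-0.002, 0, 0], 0]
    - [0.3, [-0.002, 0, 0], 0]
    - [0.3, [-0.002, 0, 0], 0]
    - [0.3, [-0.002, 0, 0], 0]
    - [0.3, [0, 0, 0], 0]
    - [0.3, [0, 0, 0], 0]

```text
t: 6.18
position: [0.4657, -0.0381, 0.0351]
tcp_rot: [3.14, -0.001, 1.647]
wrist_force: [0.7, 6.4, 2.6]
grip_width: 0.0644
grasp_force: 2.3
```

```bash
cat > m.py <<'E'
from h import *
np.set_printoptions(precision=4,suppress=True)
O=np.array([.6144,-.1207]);a=.077;x=np.array([np.cos(a),np.sin(a)]);y=np.array([-x[1],x[0]])
def riser(p):p=np.asarray(p)[...,:2]-O;return np.stack([p@x,p@y],-1)
E
python3 - <<'E'
from m import *
o=r.get_obs();print(o["t"],o["position"],riser(o["position"]),o["wrist_force"],o["tcp_rot"])
t=r.grab_frame("top");cv2.imwrite("pics/t3.png",cv2.resize(t["frame"][130:290,130:400],None,fx=2.9,fy=2.9))
E
```

```text
6.1833 [ 0.4657 -0.0381  0.0351] [-0.1419  0.0938] [0.7489 6.375  2.6385] [ 3.1395 -0.0008  1.6468]
```

View pics/t3.png

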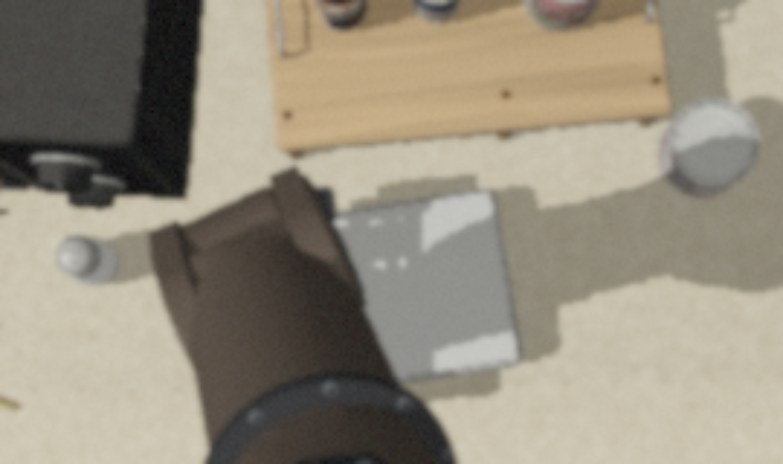

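The scale has turned nearly square, with its right side running from crop (494,192) to (519,360). I'll measure that side.

Run:
```python
from m import *
t=r.grab_frame("top");k=lambda u,v:(130+u/2.9,130+v/2.9)
a_,b_,e=edge(t,k(494,192),k(519,360),(1,0),4);P=onz(t,[a_,b_],.044);R=riser(P);print("right side",R,e,"yaw rel",-np.arctan2(R[1,1]-R[0,1],R[0,0]-R[1,0]))
a_,b_,e=edge(t,k(360,222),k(494,192),(0,1),4);R=riser(onz(t,[a_,b_],.044));print("front",R,e,np.arctan2(R[0,0]-R[1,0],R[0,1]-R[1,1]))
a_,b_,e=edge(t,k(290,150),k(660,118),(0,1),4);R=riser(onz(t,[a_,b_],.07));print("board",R,e)
```

```text
right side [[-0.0526 -0.069 ]
 [-0.1926 -0.0783]] 0.2282618370983014 yaw rel 0.06654351323535834
front [[-0.06    0.0398]
 [-0.0492 -0.0739]] 0.3646874825158607 -0.09446045074778997
board [[-0.0082  0.0904]
 [-0.0088 -0.2141]] 0.29501742996780445
```

carry_out:
  series:
    - [0.3, [-0.0025, 0, 0], 0]
    - [0.3, [-0.0025, 0, 0], 0]
    - [0.3, [0, 0, 0], 0]
    - [0.3, [0, 0, 0], 0]

```text
t: 6.62
position: [0.4657, -0.0434, 0.035]
tcp_rot: [3.14, -0.0, 1.646]
wrist_force: [1.1, 5.1, 2.1]
grip_width: 0.0643
grasp_force: 2.2
```

```bash
cat >> m.py <<'E'
def scale_top(dv=0):
    t=r.grab_frame("top");k=lambda u,v:(130+(u+dv)/2.9,130+v/2.9)
    a_,b_,e=edge(t,k(494,192),k(519,360),(1,0),5);R=riser(onz(t,[a_,b_],.044))
    yw=-np.arctan2(R[1,1]-R[0,1],R[0,0]-R[1,0])
    print("right",R.round(4).tolist(),"e",e,"yaw",yw,"centre v",R[:,1].mean()-.0015+.08)
E
python3 - <<'E'
from m import *
o=r.get_obs();print(o["t"],riser(o["position"]),o["wrist_force"]);scale_top(5)
E
```

```text
6.6167 [-0.1423  0.0886] [1.0958 5.0841 2.0984]
right [[-0.0528, -0.0744], [-0.193, -0.0825]] e 0.22505309642709714 yaw 0.05737794200049955 centre v 5.788957779621906e-05
```

carry_out:
  series:
    - [0.3, [0.01, 0, 0], 0]
    - [0.3, [0.01, 0, 0], 0]
    - [0.3, [0.01, 0, 0], 0]
    - [0.3, [0, 0, -0.025], 0]
    - [0.3, [0, 0, -0.025], 0]
    - [0.3, [0, 0, -0.025], 0]
    - [0.3, [0, 0, -0.025], 0]
    - [0, [-0.03, -0.0224, 0], 0]
    - [0, [-0.03, -0.0224, 0], 0]
    - [0, [-0.03, -0.0224, 0], 0]

```text
t: 7.5
position: [0.4017, -0.1085, 0.135]
tcp_rot: [3.141, 0.001, 1.648]
wrist_force: [0.4, -1.7, -0.0]
grip_width: 0.0796
grasp_force: 0.0
```

carry_out:
  series:
    - [0, [-0.0286, -0.0224, 0], 0]
    - [0, [0, 0, 0], 0.1537]
    - [0, [0, 0, 0], 0.1537]
    - [0, [0, 0, 0], 0.1537]
    - [0, [0, 0, 0], 0.1537]
    - [0, [0, 0, 0], 0.1537]
    - [0, [0, 0, 0], 0.1537]
    - [0, [0, 0, 0], 0.1537]
    - [0, [0, 0, 0], 0.1537]
    - [0, [0, 0, 0], 0.1537]

```text
t: 8.33
position: [0.3819, -0.138, 0.1345]
tcp_rot: [-3.141, 0.001, 0.554]
wrist_force: [-0.2, -0.2, -0.5]
grip_width: 0.092
grasp_force: 0.0
```

carry_out:
  series:
    - [0, [0, 0, 0], 0.1537]
    - [0, [0, 0, 0], 0.1537]
    - [0, [0, 0, 0], 0.1537]
    - [0, [0, 0, 0], 0.1537]
    - [0, [0, 0, 0], 0]
    - [0, [0, 0, 0], 0]

```text
t: 8.83
position: [0.3822, -0.1381, 0.1346]
tcp_rot: [3.142, 0.001, 0.081]
wrist_force: [-0.2, -0.1, 0.3]
grip_width: 0.0918
grasp_force: 0.0
```

Run:
```python
from m import *
o,w,T=wrist();print(o["t"],o["position"],riser(o["position"]),o["tcp_rot"],o["wrist_force"])
cv2.imwrite("pics/w4.png",w["frame"]);scale_top(5)
```

```text
8.8333 [ 0.3822 -0.1381  0.1346] [-0.2329  0.0005] [3.1416 0.0007 0.0811] [-0.2034 -0.0922  0.2863]
right [[-0.0527, -0.0759], [-0.193, -0.0819]] e 0.25879416793218896 yaw 0.04307454057896752 centre v -0.0003766124941603638
```

View pics/w4.png

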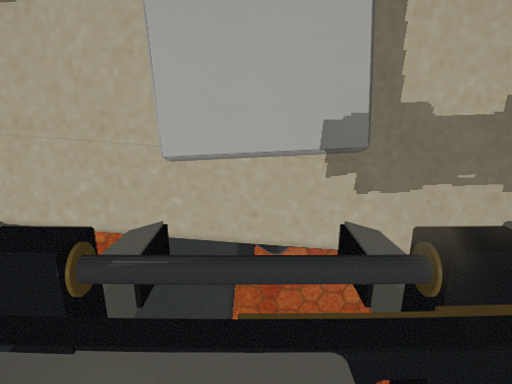

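The near edge is clear and roughly parallel, running from (163,158) to (368,150). I'll descend and push part of the way.

carry_out:
  series:
    - [0, [0, 0, 0.03], 0]
    - [0, [0, 0, 0.03], 0]
    - [0, [0, 0, 0.025], 0]
    - [0, [0, 0, 0.015], 0]
    - [0, [0, 0, 0], 0]
    - [0, [0.006, 0, 0], 0]
    - [0, [0.006, 0, 0], 0]
    - [0, [0.006, 0, 0], 0]
    - [0, [0.004, 0, 0], 0]
    - [0, [0.004, 0, 0], 0]

```text
t: 9.77
position: [0.4079, -0.1366, 0.0353]
tcp_rot: [-3.141, 0.001, 0.078]
wrist_force: [-4.9, 2.1, 2.3]
grip_width: 0.0916
grasp_force: 2.7
```

carry_out:
  series:
    - [0, [0.003, 0, 0], 0]
    - [0, [0.003, 0, 0], 0]
    - [0, [0.003, 0, 0], 0]
    - [0, [0.003, 0, 0], 0]
    - [0, [0.003, 0, 0], 0]
    - [0, [0.003, 0, 0], 0]
    - [0, [0.003, 0, 0], 0]
    - [0, [0.003, 0, 0], 0]
    - [0, [0.003, 0, 0], 0]
    - [0, [0.003, 0, 0], 0]

```text
t: 10.6
position: [0.4372, -0.1348, 0.0351]
tcp_rot: [3.142, 0.002, 0.076]
wrist_force: [-5.7, 0.3, 3.4]
grip_width: 0.092
grasp_force: 2.9
```

Run:
```python
from m import *
o,w,T=wrist();print(o["t"],o["position"],riser(o["position"]),o["tcp_rot"],o["wrist_force"],o["wrist_torque"])
t=r.grab_frame("top");a=cv2.resize(t["frame"][140:260,190:350],None,fx=3.5,fy=3.5)
cv2.imwrite("pics/w5.png",np.hstack([cv2.resize(w["frame"],(390,292)),cv2.resize(a,(390,292))]))
```

```text
10.6 [ 0.4372 -0.1348  0.0351] [-0.1777 -0.0004] [3.1415 0.002  0.076 ] [-5.6964  0.2792  3.3826] [-0.0239  1.1941 -0.082 ]
```

View pics/w5.png

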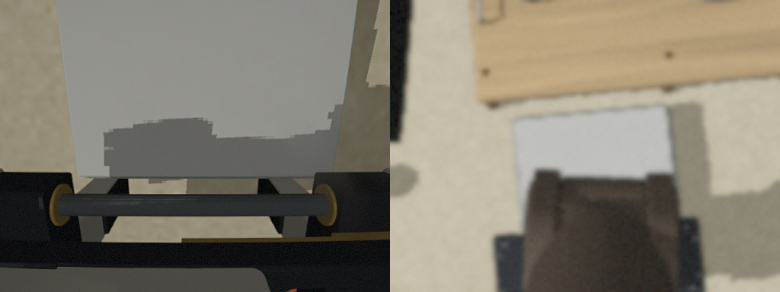

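Both fingers touch, and the scale looks square to the board (top inset: front edge from (516,119) to (668,108)). I'll back off and lift for a precise wrist look before entering the bay.

carry_out:
  series:
    - [0, [-0.015, 0, 0], 0]
    - [0, [-0.015, 0, 0], 0]
    - [0, [0, 0, -0.035], 0]
    - [0, [0, 0, -0.035], 0]
    - [0, [0, 0, -0.035], 0]
    - [0, [0.02, 0, -0.035], 0]
    - [0, [0.02, 0, -0.035], 0]
    - [0, [0.035, 0, -0.03], 0]
    - [0, [0.035, 0, -0.03], 0]
    - [0, [0, 0, 0], 0]

```text
t: 11.53
position: [0.5196, -0.128, 0.2707]
tcp_rot: [3.139, -0.015, 0.079]
wrist_force: [1.1, -0.1, 0.3]
grip_width: 0.092
grasp_force: 0.0
```

carry_out:
  series:
    - [0, [0, 0, 0], 0]
    - [0, [0, 0, 0], 0]

```text
t: 11.7
position: [0.5108, -0.1289, 0.2637]
tcp_rot: [3.142, 0.0, 0.077]
wrist_force: [0.3, -0.5, -1.1]
grip_width: 0.0918
grasp_force: 0.0
```

Run:
```python
from m import *
o,w,T=wrist();print(o["t"],o["position"],riser(o["position"]),o["tcp_rot"],o["qvel"].round(3))
cv2.imwrite("pics/w6.png",w["frame"])
```

```text
11.7 [ 0.5108 -0.1289  0.2637] [-0.1039 -0.0002] [3.1415 0.0002 0.0768] [0.007 0.002 0.005 0.039 0.001 0.    0.001]
```

View pics/w6.png

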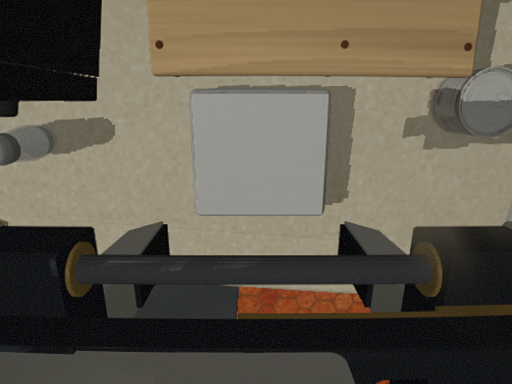

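The scale is now square to the board. Its plate spans (192,93) to (328,214), the board's front edge lies at row 75, and the screws are at (159,44), (345,44) and (468,47). Now for the numbers.

Run:
```python
from m import *
o,w,T=wrist()
b=edge(w,(158,75),(470,76),(0,1),5);R=riser(onz(w,b[:2],.07,T));print("board",R,b[2],"yaw rel",np.arctan2(R[0,0]-R[1,0],R[1,1]-R[0,1]))
L=edge(w,(193,105),(197,205),(1,0),5);Rt=edge(w,(328,105),(323,205),(1,0),5);F=edge(w,(200,94),(320,93),(0,1),5);N=edge(w,(205,214),(318,214),(0,1),5)
for n,e in zip("LRFN",(L,Rt,F,N)):print(n,e,riser(onz(w,e[:2],.044,T)))
g=w["frame"][30:62].copy();gr=cv2.cvtColor(g,cv2.COLOR_BGR2GRAY)
for c in((159,44),(345,44),(468,47)):
    p=255-cv2.cvtColor(w["frame"],cv2.COLOR_BGR2GRAY)[c[1]-6:c[1]+7,c[0]-6:c[0]+7].astype(float);p=np.clip(p-np.median(p)-15,0,None);yy,xx=np.mgrid[-6:7,-6:7]
    q=(c[0]+(p*xx).sum()/p.sum(),c[1]+(p*yy).sum()/p.sum());print("screw",q,riser(onz(w,[q],.07,T)))
# panel feet below board edge
```

```text
board [[-0.0045  0.0938]
 [-0.0042 -0.2202]] 0.33584077122228856 yaw rel -3.14053051431954
L (array([192.076 , 105.0157]), array([193.7796, 205.0548]), np.float64(1.1390590276164225)) [[-0.0348  0.066 ]
 [-0.1497  0.0697]]
R (array([328.0134, 105.0008]), array([322.2141, 204.9544]), np.float64(0.1958908783417722)) [[-0.0347 -0.0827]
 [-0.1495 -0.0828]]
F (array([200.0166,  91.5554]), array([320.0043,  92.372 ]), np.float64(0.39467125119799507)) [[-0.0207  0.0567]
 [-0.0214 -0.0733]]
N (array([205.0044, 214.2555]), array([317.9713, 212.3218]), np.float64(0.783507845519205)) [[-0.1612  0.0568]
 [-0.1588 -0.0782]]
screw (np.float64(158.50216049382715), np.float64(42.730555555555554)) [[0.0246 0.0913]]
screw (np.float64(344.66532993073275), np.float64(42.36383521691579)) [[ 0.0249 -0.0898]]
screw (np.float64(468.40871021775547), np.float64(44.61264656616415)) [[ 0.0253 -0.2139]]
```

Run:
```python
from m import *
o,w,T=wrist();H=sat(w)
for th in(20,25,30):
    c=blob(H[...,1]<th,(260,150));q=sides(c,quad(c));R=riser(onz(w,q,.044,T));print(th,q.round(1).tolist(),R.round(4).tolist(),R.mean(0))
print(H[150,184:202,1],H[150,184:202,2]);print(H[150,318:336,1],H[150,318:336,2])
t=r.grab_frame("top");Ht=sat(t);c=blob(Ht[...,1]<22,(262,205));q=sides(c,quad(c));R=riser(onz(t,q,.044));print("top",q,R,R.mean(0))
```

```text
20 [[331.20001220703125, 87.5], [322.79998779296875, 213.5], [194.39999389648438, 213.5], [188.89999389648438, 87.5]] [[-0.0167, -0.0852], [-0.1606, -0.0841], [-0.1606, 0.0694], [-0.0167, 0.0686]] [-0.0886 -0.0078]
25 [[330.79998779296875, 86.69999694824219], [323.29998779296875, 214.60000610351562], [194.39999389648438, 213.39999389648438], [188.60000610351562, 86.5]] [[-0.0158, -0.0847], [-0.162, -0.0848], [-0.1605, 0.0695], [-0.0157, 0.0688]] [-0.0885 -0.0078]
30 [[331.3999938964844, 86.5], [323.3999938964844, 214.5], [194.5, 214.5], [187.89999389648438, 86.5]] [[-0.0156, -0.0853], [-0.1619, -0.0848], [-0.1619, 0.0693], [-0.0157, 0.0695]] [-0.0888 -0.0078]
[52 52 52 55 52 48 53 38  9 12 10 10 10  8 10 12  8 10] [151 153 153 152 152 153 153 136 138 130 148 150 148 150 150 148 150 150]
[14 11 10 12  9 14 10 11 15 13 42 51 57 56 57 52 51 57] [146 145 146 147 147 151 150 134  86  80  92 105 103 104 103 103 104 103]Traceback (most recent call last):
  File "<stdin>", line 6, in <module>
  File "h.py", line 20, in blob
    return max(cs,key=cv2.contourArea)
ValueError: max() iterable argument is empty
```

The scale is square, but its centre sits about 8 mm right of the bay's centre line. I'll nudge it left from its right side with both fingers, keeping it square.

carry_out:
  series:
    - [0, [0, 0, 0], -0.154]
    - [0, [0, 0, 0], -0.154]
    - [0, [0, 0, 0], -0.154]
    - [0, [0, 0, 0], -0.154]
    - [0, [0, 0, 0], -0.154]
    - [0, [0, 0, 0], -0.154]
    - [0, [0, 0, 0], -0.154]
    - [0, [0, 0, 0], -0.154]
    - [0, [0, 0, 0], -0.154]
    - [0, [0, 0, 0], -0.154]

```text
t: 12.73
position: [0.5105, -0.1291, 0.2634]
tcp_rot: [-3.141, 0.0, 1.292]
wrist_force: [-0.2, 0.1, -0.6]
grip_width: 0.0918
grasp_force: 0.0
```

carry_out:
  series:
    - [0, [0, 0, 0], -0.154]
    - [0, [0, 0, 0], -0.154]
    - [0, [0, 0, 0], -0.152]
    - [0, [-0.0312, 0.002, 0], 0]
    - [0, [-0.0312, 0.002, 0], 0]
    - [0, [-0.0312, 0.002, 0], 0]
    - [0, [-0.0312, 0.002, 0], 0]
    - [0, [0, 0, 0], 0]
    - [0, [0, 0, 0], 0]
    - [0, [0, 0, 0], 0]

```text
t: 13.57
position: [0.5282, -0.2523, 0.2634]
tcp_rot: [-3.141, -0.001, 1.647]
wrist_force: [0.1, 0.1, -0.1]
grip_width: 0.0919
grasp_force: 0.0
```

Run:
```python
from m import *
o=r.get_obs();print(o["t"],o["position"],riser(o["position"]),o["tcp_rot"],o["joint_pos"].round(2))
```

```text
13.5667 [ 0.5282 -0.2523  0.2634] [-0.096  -0.1245] [-3.1407 -0.001   1.6471] [ 0.65  0.39 -0.41  1.62  0.16  1.16  0.28]
```

Clear, so I'll go down and approach.

carry_out:
  series:
    - [0, [0, 0, 0.035], 0]
    - [0, [0, 0, 0.035], 0]
    - [0, [0, 0, 0.035], 0]
    - [0, [0, 0, 0.035], 0]
    - [0, [0, 0, 0.035], 0]
    - [0, [0, 0, 0.03], 0]
    - [0, [0, 0, 0.013], 0]
    - [0, [0, 0, 0.009], 0]
    - [0, [0, 0, 0], 0]
    - [0, [0, 0, 0], 0]

```text
t: 14.4
position: [0.5292, -0.252, 0.0375]
tcp_rot: [3.141, -0.0, 1.648]
wrist_force: [0.8, 0.6, 0.3]
grip_width: 0.0919
grasp_force: 0.0
```

carry_out:
  series:
    - [0, [0.004, 0, 0], 0]
    - [0, [0.004, 0, 0], 0]
    - [0, [0.004, 0, 0], 0]
    - [0, [0.004, 0, 0], 0]
    - [0, [0.003, 0, 0], 0]
    - [0, [0.003, 0, 0], 0]
    - [0, [0, 0, 0], 0]
    - [0, [0, 0, 0], 0]

```text
t: 15.07
position: [0.5271, -0.2307, 0.037]
tcp_rot: [3.142, 0.0, 1.648]
wrist_force: [0.4, -0.5, 0.7]
grip_width: 0.0914
grasp_force: 0.0
```

carry_out:
  series:
    - [0, [0.002, 0, 0], 0]
    - [0, [0.002, 0, 0], 0]
    - [0, [0.002, 0, 0], 0]
    - [0, [0.002, 0, 0], 0]
    - [0, [0.002, 0, 0], 0]
    - [0, [0.002, 0, 0], 0]
    - [0, [0.002, 0, 0], 0]
    - [0, [0, 0, 0], 0]
    - [0, [0, 0, 0], 0]

```text
t: 15.82
position: [0.526, -0.2163, 0.0369]
tcp_rot: [-3.141, -0.0, 1.648]
wrist_force: [-1.0, -0.9, -0.6]
grip_width: 0.0918
grasp_force: 0.4
```

Run:
```python
from m import *
o=r.get_obs();print(o["t"],o["position"],riser(o["position"]),o["tcp_rot"],o["wrist_force"])
```

```text
15.8167 [ 0.526  -0.2163  0.0369] [-0.0955 -0.0886] [-3.1413 -0.0005  1.6477] [-1.0169 -0.9341 -0.6351]
```

Run:
```python
from m import *
o,w,T=wrist()
cv2.imwrite("pics/w7.png",w["frame"])
w5=cv2.resize(cv2.imread("pics/w5.png")[:, :390],(512,384))
for n,im in(("w5",w5),("now",w["frame"])):
    h=cv2.cvtColor(im,cv2.COLOR_BGR2HSV)
    for c in(200,256,310):print(n,c,"S",h[200:256:3,c,1],"V",h[200:256:3,c,2])
t=r.grab_frame("top");H=sat(t)
for row in(185,190,195,200):print(row,H[row,215:300:3,1].tolist())
```

```text
w5 200 S [10 10 10  8 10 10 10 13 10 10 13 15 57 56 48 46 47 47 47] V [ 98  99  99  98  98  99  98  99 100  98  99  69 103 101 150 154 153 153
 151]
w5 256 S [10 13 10 10 10 10 13  8 13 13 13 11 53 58 56 58 58 57 59] V [100  99  99  99  98  99  99  99 100  99  98  70 101 101 100 102 102 103
 103]
w5 310 S [ 8 13 10  8 10 13 10 11 13 13 13  4 59 56 53 58 56 55 56] V [ 98 100  98 101 101 100  98  97  99  99  97  72 103 101 102 101 101 102
 101]
now 200 S [11 10 10 11 12 12 12 12  8 12 14 62 52 55 49 64 52 64 56] V [134 132 132 134 133 132 133 133 131 133  75  90  89  93  93  92  89  92
  87]
now 256 S [12 13 10 14 10 12 10 10  8 12 10 52 53 53 67 55 49 49 58] V [131 133 131 131 131 131 131 131 132 133  79  93  91  91  88  93  93  94
  96]
now 310 S [12 10 13 14 10 10  8 10 12 13 10 47 49 55 56 62 59 52 54] V [131 133 133 131 133 132 132 132 132 134  77  82  94  93  91  91  90  94
  89]
185 [33, 34, 32, 36, 33, 40, 40, 34, 33, 36, 33, 34, 36, 37, 35, 35, 33, 29, 28, 24, 16, 13, 9, 9, 6, 7, 7, 50, 52]
190 [34, 34, 34, 34, 32, 35, 33, 20, 7, 7, 7, 5, 7, 6, 5, 7, 5, 5, 5, 6, 7, 5, 7, 5, 5, 5, 8, 52, 56]
195 [32, 33, 33, 34, 32, 36, 33, 16, 6, 5, 6, 5, 7, 6, 5, 6, 7, 5, 7, 7, 7, 5, 4, 5, 5, 5, 5, 48, 55]
200 [35, 36, 30, 30, 35, 35, 35, 23, 5, 5, 5, 5, 7, 5, 8, 5, 5, 5, 5, 5, 6, 7, 5, 7, 5, 5, 7, 54, 51]
```

Run:
```python
from m import *
t=r.grab_frame("top")
L=edge(t,(236.5,190),(238.5,203),(1,0),4,20);R=edge(t,(294,190),(295,203),(1,0),4,20)
l,rr=riser(onz(t,L[:2],.044)),riser(onz(t,R[:2],.044));print("L",L,l,"R",R,rr,"centre",(l+rr).mean(0)/2,"width",(l-rr)[:,1])
H=sat(t);m=(H[...,1]>72)&(H[...,0]<25)
b=edge(t,(228,181),(358,169),(0,1),4);R=riser(onz(t,b[:2],.07));print("board",R)
for c in((229.5,169.5),(304,162),(356,157)):
    c=np.round(c).astype(int);p=255-cv2.cvtColor(t["frame"],cv2.COLOR_BGR2GRAY)[c[1]-4:c[1]+5,c[0]-4:c[0]+5].astype(float);p=np.clip(p-np.median(p)-12,0,None);yy,xx=np.mgrid[-4:5,-4:5]
    q=(c[0]+(p*xx).sum()/p.sum(),c[1]+(p*yy).sum()/p.sum());print("screw",q,riser(onz(t,[q],.07)))
```

```text
L (array([235.3964, 190.2963]), array([238.7868, 202.923 ]), np.float64(0.393418366477621)) [[-0.0227  0.0809]
 [-0.0543  0.0753]] R (array([292.3295, 190.0364]), array([292.613, 203.052]), np.float64(0.05759161370366284)) [[-0.0353 -0.0565]
 [-0.067  -0.0539]] centre [-0.0448  0.0115] width [0.1373 0.1292]
board [[-0.0084  0.0949]
 [-0.0083 -0.2155]]
screw (np.float64(228.6747967479675), np.float64(169.17073170731706)) [[0.0251 0.0911]]
screw (np.float64(308.0), np.float64(164.45454545454547)) [[ 0.0183 -0.0985]]
screw (np.float64(353.58590308370043), np.float64(159.11453744493392)) [[ 0.0208 -0.2082]]
```

carry_out:
  series:
    - [0, [-0.01, 0, 0], 0]
    - [0, [-0.015, 0, 0], 0]
    - [0, [0, 0, -0.035], 0]
    - [0, [0, 0, -0.035], 0]
    - [0, [0, 0, -0.035], 0]
    - [0, [0, 0, -0.035], 0]
    - [0, [0, 0, -0.035], 0]
    - [0, [0, 0, -0.035], 0]
    - [0, [0.028, -0.002, -0.018], 0]
    - [0, [0.028, -0.002, 0], 0]

```text
t: 16.8
position: [0.5218, -0.1881, 0.2697]
tcp_rot: [3.134, 0.003, 1.643]
wrist_force: [0.8, 1.9, -0.2]
grip_width: 0.0916
grasp_force: 0.0
```

carry_out:
  series:
    - [0, [0.028, -0.002, 0], 0]
    - [0, [0.029, -0.002, 0], 0.154]
    - [0, [0, 0, 0], 0.154]
    - [0, [0, 0, 0], 0.154]
    - [0, [0, 0, 0], 0.154]
    - [0, [0, 0, 0], 0.154]
    - [0, [0, 0, 0], 0.154]
    - [0, [0, 0, 0], 0.154]
    - [0, [0, 0, 0], 0.154]
    - [0, [0, 0, 0], 0.154]

```text
t: 17.63
position: [0.5114, -0.1302, 0.2651]
tcp_rot: [-3.142, -0.0, 0.553]
wrist_force: [-0.5, 0.0, 0.0]
grip_width: 0.0921
grasp_force: 0.0
```

carry_out:
  series:
    - [0, [0, 0, 0], 0.154]
    - [0, [0, 0, 0], 0.154]
    - [0, [0, 0, 0], 0.154]
    - [0, [0, 0, 0], 0.152]
    - [0, [0, 0, 0], 0]
    - [0, [0, 0, 0], 0]
    - [0, [0, 0, 0], 0]

```text
t: 18.22
position: [0.5114, -0.13, 0.265]
tcp_rot: [3.142, -0.0, 0.081]
wrist_force: [0.1, 0.6, -0.8]
grip_width: 0.0921
grasp_force: 0.0
```

```bash
cat >> m.py <<'E'
def look():
    o,w,T=wrist();H=sat(w);print(o["t"],riser(o["position"]),o["position"],o["tcp_rot"])
    c=blob(H[...,1]<25,(260,150));q=sides(c,quad(c));R=riser(onz(w,q,.044,T));print(q.round(1).tolist(),R.round(4).tolist(),"centre",R.mean(0))
    b=edge(w,(165,75),(460,76),(0,1),5);print("board",riser(onz(w,b[:2],.07,T)))
    g=cv2.cvtColor(w["frame"],cv2.COLOR_BGR2GRAY)
    for c in((159,44),(345,44),(468,47)):
        y0,x0=c[1]-10,c[0]-10;p=255-g[y0:y0+21,x0:x0+21].astype(float);p=cv2.GaussianBlur(p,(5,5),0);_,_,_,mx=cv2.minMaxLoc(p)
        q=(x0+mx[0],y0+mx[1]);print("screw",q,riser(onz(w,[q],.07,T)))
E
python3 -c "
from m import *
look()"
```

```text
18.2167 [-0.1034 -0.0013] [ 0.5114 -0.13    0.265 ] [ 3.1416 -0.      0.0806]
[[321.3999938964844, 88.5], [313.70001220703125, 214.5], [185.6999969482422, 214.5], [179.1999969482422, 88.5]] [[-0.0154, -0.0756], [-0.1603, -0.0748], [-0.161, 0.0792], [-0.0161, 0.0789]] centre [-0.0882  0.0019]
board [[-0.0048  0.0868]
 [-0.0039 -0.2118]]
screw (160, 44) [[0.0249 0.09  ]]
screw (344, 44) [[ 0.0256 -0.0903]]
screw (467, 47) [[ 0.0258 -0.2146]]
```

The offset is now about 1.5 mm left and square, which is within the 3.5 mm clearance. I'll go behind the scale and push it in, with a slight drift to the right before the mouth.

carry_out:
  series:
    - [0, [-0.034, 0, 0], 0]
    - [0, [-0.034, 0, 0], 0]
    - [0, [-0.034, -0.001, 0], 0]
    - [0, [0, 0, 0.035], 0]
    - [0, [0, 0, 0.035], 0]
    - [0, [0, 0, 0.035], 0]
    - [0, [0, 0, 0.035], 0]
    - [0, [0, 0, 0.035], 0]
    - [0, [0, 0, 0.035], 0]
    - [0, [0, 0, 0.015], 0]

```text
t: 19.1
position: [0.4079, -0.1362, 0.0368]
tcp_rot: [-3.14, 0.003, 0.079]
wrist_force: [-0.8, -0.6, 0.4]
grip_width: 0.0914
grasp_force: 0.0
```

carry_out:
  series:
    - [0, [0, 0, 0.005], 0]
    - [0, [0.005, 0, 0], 0]
    - [0, [0.005, 0, 0], 0]
    - [0, [0.005, 0, 0], 0]
    - [0, [0.004, 0, 0], 0]
    - [0, [0.003, 0, 0], 0]
    - [0, [0.003, 0, 0], 0]
    - [0, [0.003, 0, 0], 0]
    - [0, [0, 0, 0], 0]

```text
t: 19.85
position: [0.4382, -0.1344, 0.0352]
tcp_rot: [3.141, -0.001, 0.077]
wrist_force: [0.2, -0.2, -0.1]
grip_width: 0.0918
grasp_force: 0.0
```

Run:
```python
from m import *
o,w,T=wrist();print(o["t"],riser(o["position"]),o["position"],o["tcp_rot"],o["wrist_force"])
H=sat(w)
for c in(180,256,330):print(H[215:250,c,1])
```

```text
19.85 [-0.1768 -0.0001] [ 0.4382 -0.1344  0.0352] [ 3.1414 -0.0007  0.0768] [ 0.2481 -0.2349 -0.1022]
[10 10 13 10 10 10 13 13 13 13  8 13 10 11 10 19  9  7 26 56 56 53 54 49
 51 52 47 46 49 54 49 51 51 53 52]
[13 16 13 13 10  3 16  8 10 11 13  8 10 18 10  8  9  7 14 47 54 56 56 56
 53 57 56 59 55 60 50 56 55 59 58]
[15 16 10  8 13  8 10 13 11 10 15 10 13  8 10 14 15 10 14 48 58 65 59 59
 50 49 54 48 49 50 50 51 56 47 51]
```

carry_out:
  series:
    - [0, [0.002, 0, 0], 0]
    - [0, [0.002, 0, 0], 0]
    - [0, [0.002, 0.0004, 0], 0]
    - [0, [0.002, 0.0004, 0], 0]
    - [0, [0.002, 0.0004, 0], 0]
    - [0, [0.002, 0.0004, 0], 0]
    - [0, [0.002, 0.0002, 0], 0]
    - [0, [0.002, 0, 0], 0]

```text
t: 20.57
position: [0.4509, -0.135, 0.0345]
tcp_rot: [-3.141, 0.005, 0.076]
wrist_force: [-6.8, -0.7, 4.0]
grip_width: 0.0918
grasp_force: 3.3
```

carry_out:
  series:
    - [0, [0.002, 0, 0], 0]
    - [0, [0.002, 0, 0], 0]
    - [0, [0.002, 0, 0], 0]
    - [0, [0.002, 0, 0], 0]
    - [0, [0.002, 0, 0], 0]
    - [0, [0.002, 0, 0], 0]
    - [0, [0, 0, 0], 0]

```text
t: 21.15
position: [0.464, -0.1342, 0.0345]
tcp_rot: [-3.141, 0.003, 0.076]
wrist_force: [-2.9, 0.2, -0.5]
grip_width: 0.0919
grasp_force: 1.8
```

```bash
cat >> m.py <<'E'
def st():
    o=r.get_obs();print(o["t"],"uv",riser(o["position"]),"z",o["position"][2],"yaw",o["tcp_rot"][2],"F",o["wrist_force"],"M",o["wrist_torque"])
E
python3 -c "
from m import *
st()"
```

```text
21.15 uv [-0.151  -0.0019] z 0.034512817711185535 yaw 0.07608387211760448 F [-2.9149  0.2406 -0.5366] M [ 0.009   0.7212 -0.0527]
```

The front edge is in the mouth and the force is low. Continuing.

carry_out:
  series:
    - [0, [0.002, 0, 0], 0]
    - [0, [0.002, 0, 0], 0]
    - [0, [0.002, 0, 0], 0]
    - [0, [0.002, 0, 0], 0]
    - [0, [0.002, 0, 0], 0]
    - [0, [0.002, 0, 0], 0]
    - [0, [0.002, 0, 0], 0]
    - [0, [0.002, 0, 0], 0]

```text
t: 21.82
position: [0.4817, -0.1328, 0.0349]
tcp_rot: [-3.142, 0.0, 0.077]
wrist_force: [-3.2, -0.0, -1.3]
grip_width: 0.092
grasp_force: 1.5
```

```bash
python3 -c "
from m import *
st()"
```

```text
21.8167 uv [-0.1333 -0.0019] z 0.03489625006670513 yaw 0.07654255846740043 F [-3.1852 -0.0031 -1.2945] M [-0.0225  0.6881 -0.0016]
```

carry_out:
  series:
    - [0, [0.003, 0, 0], 0]
    - [0, [0.003, 0, 0], 0]
    - [0, [0.003, 0, 0], 0]
    - [0, [0.003, 0, 0], 0]
    - [0, [0.003, 0, 0], 0]
    - [0, [0.003, 0, 0], 0]
    - [0, [0.003, 0, 0], 0]
    - [0, [0.003, 0, 0], 0]
    - [0, [0.003, 0, 0], 0]
    - [0, [0.003, 0, 0], 0]

```text
t: 22.65
position: [0.5117, -0.1306, 0.035]
tcp_rot: [3.142, 0.0, 0.076]
wrist_force: [-4.5, -0.3, 0.2]
grip_width: 0.0919
grasp_force: 2.1
```

carry_out:
  series:
    - [0, [0.003, 0, 0], 0]
    - [0, [0.003, 0, 0], 0]
    - [0, [0.003, 0, 0], 0]
    - [0, [0.003, 0, 0], 0]
    - [0, [0.003, 0, 0], 0]
    - [0, [0.003, 0, 0], 0]
    - [0, [0.003, 0, 0], 0]
    - [0, [0.003, 0, 0], 0]
    - [0, [0.003, 0, 0], 0]
    - [0, [0.003, 0, 0], 0]

```text
t: 23.48
position: [0.5416, -0.1283, 0.035]
tcp_rot: [3.142, 0.0, 0.076]
wrist_force: [-6.4, -0.8, 1.4]
grip_width: 0.0918
grasp_force: 2.6
```

```bash
python3 -c "
from m import *
st()"
```

```text
23.4833 uv [-0.0732 -0.002 ] z 0.035004795762211105 yaw 0.07639890127898386 F [-6.3884 -0.8214  1.4226] M [-0.0117  1.054   0.0049]
```

carry_out:
  series:
    - [0, [0.003, 0, 0], 0]
    - [0, [0.003, 0, 0], 0]
    - [0, [0.003, 0, 0], 0]
    - [0, [0.003, 0, 0], 0]
    - [0, [0.003, 0, 0], 0]
    - [0, [0.003, 0, 0], 0]
    - [0, [0.003, 0, 0], 0]
    - [0, [0.003, 0, 0], 0]
    - [0, [0.003, 0, 0], 0]
    - [0, [0.003, 0, 0], 0]

```text
t: 24.32
position: [0.5714, -0.126, 0.035]
tcp_rot: [3.142, 0.0, 0.076]
wrist_force: [-6.1, 0.3, 2.3]
grip_width: 0.092
grasp_force: 2.7
```

carry_out:
  series:
    - [0, [0.002, 0, 0], 0]
    - [0, [0.002, 0, 0], 0]
    - [0, [0.002, 0, 0], 0]
    - [0, [0.002, 0, 0], 0]
    - [0, [0.002, 0, 0], 0]
    - [0, [0.002, 0, 0], 0]
    - [0, [0.002, 0, 0], 0]
    - [0, [0.002, 0, 0], 0]

```text
t: 24.98
position: [0.5871, -0.1248, 0.035]
tcp_rot: [3.142, 0.0, 0.076]
wrist_force: [-6.1, -0.1, 3.0]
grip_width: 0.0919
grasp_force: 2.8
```

```bash
python3 -c "
from m import *
st()"
```

```text
24.9833 uv [-0.0275 -0.002 ] z 0.034978163935485224 yaw 0.0764129191613856 F [-6.1333 -0.1369  2.984 ] M [-0.0934  1.1663 -0.0357]
```

carry_out:
  series:
    - [0, [0.0015, 0, 0], 0]
    - [0, [0.0015, 0, 0], 0]
    - [0, [0.0015, 0, 0], 0]
    - [0, [0.001, 0, 0], 0]

```text
t: 25.32
position: [0.5928, -0.1244, 0.035]
tcp_rot: [3.142, 0.0, 0.076]
wrist_force: [-6.2, -0.6, 2.5]
grip_width: 0.0918
grasp_force: 2.8
```

carry_out:
  series:
    - [0, [0.001, 0, 0], 0]
    - [0, [0.001, 0, 0], 0]

```text
t: 25.48
position: [0.5932, -0.1244, 0.0349]
tcp_rot: [-3.142, 0.003, 0.076]
wrist_force: [-14.5, 0.1, 10.3]
grip_width: 0.0921
grasp_force: 6.7
```

carry_out:
  series:
    - [0, [0.001, 0, 0], 0]
    - [0, [0.001, 0, 0], 0]

```text
t: 25.65
position: [0.5932, -0.1244, 0.0346]
tcp_rot: [-3.141, 0.007, 0.076]
wrist_force: [-19.3, -1.0, 13.6]
grip_width: 0.0922
grasp_force: 9.8
```

The scale stopped where it should, at the rail. I'll ease off, back away, lift and check.

carry_out:
  series:
    - [0, [-0.003, 0, 0], 0]
    - [0, [-0.005, 0, 0], 0]
    - [0, [-0.015, 0, 0], 0]
    - [0, [-0.025, 0, 0], 0]
    - [0, [-0.03, 0, 0], 0]
    - [0, [0, 0, -0.035], 0]
    - [0, [0, 0, -0.035], 0]
    - [0, [0, 0, -0.035], 0]
    - [0, [0, 0, -0.035], 0]
    - [0, [0, 0, -0.035], 0]

```text
t: 26.48
position: [0.52, -0.1298, 0.2125]
tcp_rot: [3.141, -0.004, 0.077]
wrist_force: [0.8, -0.6, 0.3]
grip_width: 0.0916
grasp_force: 0.0
```

carry_out:
  series:
    - [0, [0, 0, -0.03], 0]
    - [0, [0, 0, -0.025], 0]
    - [0, [0, 0, 0], 0]
    - [0, [0, 0, 0], 0]
    - [0, [0, 0, 0], 0]

```text
t: 26.9
position: [0.5192, -0.1299, 0.2648]
tcp_rot: [3.141, -0.001, 0.077]
wrist_force: [0.9, -0.6, 0.1]
grip_width: 0.0917
grasp_force: 0.0
```

Run:
```python
from m import *
st();o,w,T=wrist();H=sat(w)
# sampled columns: grey plate strip between board edge and worktop
for v in(-.06,-.03,0,.03,.06):
    us=np.arange(-.05,.03,.001);P=np.array([np.r_[O+u*x+v*y,.044] for u in us]);Ti=np.linalg.inv(T);C=(P@Ti[:3,:3].T+Ti[:3,3])
    s=np.c_[C[:,0]/-C[:,2],-C[:,1]/-C[:,2]];s*=(1+w["k1"]*(s**2).sum(1))[:,None];px=s@np.array(w["K"])[:2,:2].T+np.array(w["K"])[:2,2]
    S=np.array([H[int(round(b)),int(round(a)),1] for a,b in px]);g=us[S<26];print(v,"grey u",g.min() if len(g) else None,g.max() if len(g) else None)
```

```text
26.9 uv [-0.0956 -0.0018] z 0.2647912751255069 yaw 0.07669017077312112 F [ 0.854  -0.5575  0.0982] M [ 0.0084  0.0289 -0.0121]
-0.06 grey u -0.009999999999999967 -0.003999999999999962
-0.03 grey u -0.009999999999999967 -0.003999999999999962
0 grey u -0.009999999999999967 -0.003999999999999962
0.03 grey u -0.009999999999999967 -0.003999999999999962
0.06 grey u -0.009999999999999967 -0.003999999999999962
```

```bash
python3 -c "
from rig import r
print(r.sign_off())"
```

```text
the job is handed in; nothing more can be done
None
```

The scale is home against the rear rail, square in the wide bay with its near edge 10 mm out as specified; I handed the job in at about 27 s, with no verdict returned, and did not re-measure the jars, tin, salt and tape afterwards.

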